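# Load the capsule rack past the spring gate

### The arm

A 7-joint arm with a two-finger parallel gripper is mounted at the origin on a cart in front of the work surface, level with it; the furniture and walls round the work are solid. World frame = base frame: x ahead of the robot, y to its left, z up, the work surface at z = 0. Lengths are in m, angles in rad, forces in N, time in s.
With the tool pointing down it reaches from about 0.425 to 0.825 m from the base axis. Payload 3.6 kg.
Tool frame: the origin (TCP) lies where the fingers leave the gripper's body, on its centre line; the fingertips stand 73 mm ahead of it and the grasp point (between the pads) lies 54 mm ahead of it; z points along the fingers, y is the line along which they close (so a half turn about z gives the same grasp; the last joint's range is limited). The gripper opens to 85 mm and grips with 20 to 120 N. Pads are 22 mm wide; open, the fingers measure 114 mm over their backs; the gripper's body (76 mm by 85 mm) begins 54 mm behind the grasp point. The pads swing forward as they close: fully open they stand 13 mm farther back than shut.
Start: joints at [-1.222, 0.615, -0.013, 1.423, 0.008, 1.103, -0.04], TCP at [0.238, 0.605, 0.304] pointing down, gripper open.
Joint ranges: [-3.12, 3.12], [-0.3, 2.06], [-1.34, 1.32], [0.26, 2.42], [-1.36, 4.5], [0.01, 1.98], [-2.84, 2.84]. Speed limits (rad/s): [2.79, 2.79, 3.14, 3.14, 3.14, 3.14, 3.14].

### API

Orientations are given as a unit quaternion [x, y, z, w].
In Python, from station import arm, snapshot, camera_info, ticket gives the robot as it stands. Calls block until the motion is done:
- arm.movep(position, orientation): joint-space move of the TCP to a pose.
- arm.line_to(position, velocity=0.15, ori=None): straight line of the TCP; ori=None keeps the orientation; velocity is the mean speed in m/s.
- arm.move_j(angles): joint-space move.
- arm.move_gripper(opening, effort=None): opening from 0.0 (shut) to 1.0 (fully open); effort is the grip in N (None keeps the last); returns when the fingers have stopped.
- arm.pause(seconds).
- arm.ik(position, orientation): joint angles nearest the present ones, or None.
- snapshot(name): name is "side" or "top" or "wrist"; returns the picture (420x560x3 uint8, blue, green, red); there is no depth.
- camera_info(name): a dict with "fx", "fy", "cx", "cy" (pixels), "R" (3x3) and "t" (3): a world point X has camera coordinates R X + t; the wrist camera has in their place "T_tool_cam" (4x4, takes a point from camera to tool coordinates, whose origin is the TCP and whose axes are the flange's). Camera axes: x right, y down, z forward; pixel columns grow to the right and rows downward; lengths in m; the calibration is good to about 2 mm. A picture is of the moment at which its call begins: read the wrist's pose just before it. camera_info takes no time and is no camera call.
A pose or a line that the arm cannot do raises arm.MotionError and nothing moves.
- ticket.finish_job(): hands the job in; it is judged then, once.
Readings, each from a call of its own:
- arm.read_time(): time.
- arm.read_joint_positions(): joint angles.
- arm.read_dq(): joint speeds.
- arm.read_effort(): joint torques, N m.
- arm.read_tool_pos(): TCP position.
- arm.read_eef_rot(): TCP orientation.
- arm.read_ft_force(): force on the tool from outside, world axes, zero at the start.
- arm.read_wrist_torque(): the same for the moment, N m.
- arm.read_opening(): opening from 0.0 (shut) to 1.0 (fully open).
- arm.read_finger_force(): force on a finger pad.
Only numpy, scipy, OpenCV 4.12 (cv2) and the standard library are available. Lean on these libraries where they do the work, as an engineer would, in place of code of your own. Each camera call takes 0.05 s, during which the arm holds its last target. There are 200 camera calls.

### The job

With one fingertip press down the long treadle beside the chute so that the spring gate swings up, and keep it held up while another fingertip pushes the capsule rack by its upright rear plate along the chute, under the gate, until it is fully home against the end stop. Only then let the gate fall shut behind the rack and move clear. Push only: do not pinch or lift the rack, do not let the gate and the rack touch, leave the two capsules standing in the rack and do not disturb the jar, mug, bottle and clay cup nearby.

Things in the scene. Friction and masses are not known exactly. Their poses are not given: they have to be found in the camera images.
- chute: Fixed aluminium chute, open above. Origin on the worktop, mid-channel, right under the shut gate. Local +y: the rack's travel (roughly world +y, yaw within 0.25); +x away from the robot. In mm: floor top z 6; channel x -34 to 34 between 6 thick walls, tops z 30; from y -278 to the end stop (face y 143, top z 42). 10 thick hinge shaft along y at x -51, z 68, on posts at y -272 and 13 (tops z 77).
- gate (a joint): Gate angle in rad: 0 shut, 1.0 fully open (stop). It turns about the shaft, which runs along the chute. Pressing the treadle down makes it grow; a spring (0.11 Nm at 0, 0.29 Nm at 1.0; about 7 N at the treadle when open) shuts it when released. From 0.55 the gate clears the rack.
- blade_tip (a point): Lower far corner of the dark steel gate blade, 6 mm thick (chute y -3 to 3), fixed to the shaft. Shut, it spans the channel from x = -51 to 31 mm of the chute, lower edge at z = 39 mm, and blocks the rack's 45 mm high end plates but not its tail. Raised, it stands up to about z = 140 mm.
- treadle_mid (a point): Middle of the top of the treadle, a dark steel flap 36 mm wide, 4 mm thick, along the chute on the robot's side of the shaft, chute y -265 to -33 mm, 24 to 63 mm from the shaft axis (this point 42 mm). At gate angle a it rises outwards at 0.45 - a rad: here z = 88 mm shut, 54 mm at a = 0.85 (then sloping down outwards). A fingertip can slide along it while holding it down.
- rack: Loose light-wood rack, 0.12 to 0.25 kg; origin under its body's centre. Body 64 x 130 mm (y -65 to 65), end plates 45 mm high, two 60 mm wells. A tail 30 mm wide, 6 high leads back to an upright push plate (see push_plate). Starts in the channel, origin at chute y -105 to -80 mm. Home (nose on the end stop): chute y 78, body past the gate, tail under it, push plate still before it.
- push_plate (a point): Point on the rear face (rack y = -125 mm) of the rack's upright push plate, mid-width, 60 mm above the rack's underside. The plate is 56 mm wide, 5 mm thick, 80 mm high. Push here towards chute +y; when home this face is at chute y = -47 mm.
- capsule_front: Black coffee capsule 57 mm across, 34 mm high, loose in the rack's front well; origin at the centre of its underside, rack y about 32, rack z = 4 mm.
- capsule_rear: The like capsule in the rear well, rack y about -32.
- spice_jar: Bystander: spice jar 41 x 41 x 105 mm, to the right of the chute; origin under its centre. Leave alone.
- mug: Bystander: white mug 80 x 113 x 91 mm, right of the chute, farther off; origin under its middle. Leave alone.
- dropper_bottle: Bystander: brown dropper bottle 33 x 34 x 102 mm, right of the chute, nearer; origin under its centre. Leave alone.
- espresso_cup_clay: Bystander: clay espresso cup 61 x 82 x 58 mm, ahead and to the left beyond the chute; origin under its middle. Leave alone.
There are look-alikes about, which are no part of the job. What is shaped like the capsule_rear but red is not meant. There is more than one size of the rack; the one meant has the size given above.

How it is judged:
By the outcome, as a careful person would: the job done as asked, in the order asked, and still so for the second after the job is handed in, with the robot touching nothing.
It also fails if it takes over 45 s, if anything falls off the work surface, if the arm or the gripper's body presses on something with over 40 N, if the wrist force passes 120 N, or if a joint passes its speed limit or range.

## Working session

There is one attempt and no reset: what is moved stays moved. The work goes in short steps, each a Python script; the robot and the scene stay as the last script left them, time stands still between calls to the robot, and variables do not carry over. Pictures are saved under pics/ and viewed, at most 10 in all, crops included, and the job is handed in when it is done.

```bash
mkdir -p pics
python3 - <<'E'
from station import arm, snapshot, camera_info
import cv2
for n in("side","top"):
    cv2.imwrite(f"pics/{n}0.png",cv2.resize(snapshot(n),(800,600),interpolation=cv2.INTER_CUBIC))
    c=camera_info(n);print(n,c)
print(arm.read_time(),arm.read_tool_pos(),arm.read_eef_rot(),arm.read_opening())
E
```

```text
side {'fx': 405.5149644890179, 'fy': 405.5149644890179, 'cx': 285.550727536936, 'cy': 202.54776064394372, 'R': array([[ 0.99828616, -0.05666748,  0.01461329],
       [-0.00767564, -0.37433845, -0.92726038],
       [ 0.05801583,  0.92555903, -0.37413185]]), 't': array([-0.54639289,  0.0750583 ,  1.09972222])}
top {'fx': 437.4604039634091, 'fy': 437.4604039634091, 'cx': 284.330752915238, 'cy': 207.20903384105992, 'R': array([[-0.00145288, -0.99979613,  0.0201391 ],
       [-0.99008339, -0.00139084, -0.14047404],
       [ 0.14047341, -0.02014348, -0.98987952]]), 't': array([-0.07085607,  0.55690192,  1.11591115])}
0.1 [0.23771302 0.60440427 0.30284548] [ 1.86248931e-01  9.82501879e-01 -1.15939688e-03 -2.23428546e-04] 1.0020596690617745
```

View pics/top0.png

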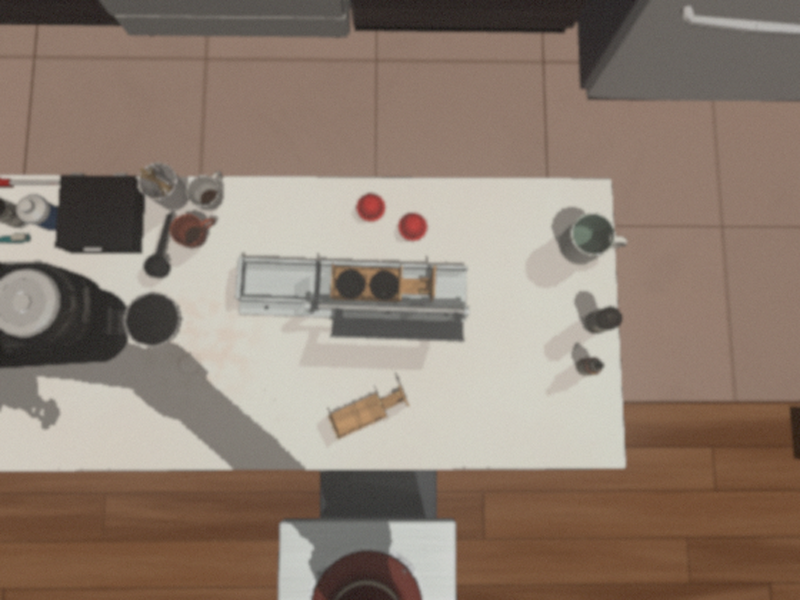

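View pics/side0.png

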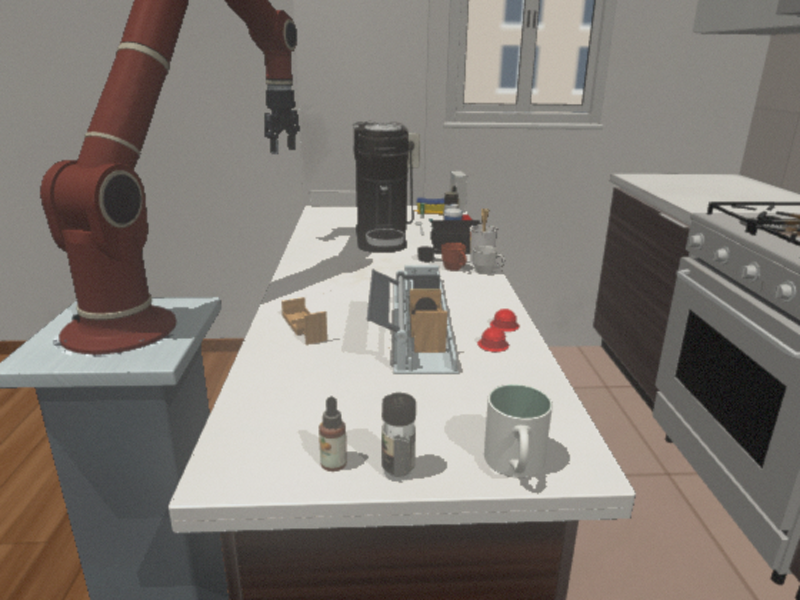

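The rack in the chute (top view about 383,283, two black capsules) has a body of the right size. The empty one at (370,408) is smaller and the red capsules are lookalikes. I'll enlarge the chute to confirm this and measure it.

```bash
cat > h.py <<'E'
import numpy as np
from station import arm, snapshot, camera_info
def back(n,u,v,z):
    c=camera_info(n);R,t=c["R"],c["t"]
    d=R.T@np.array([(u-c["cx"])/c["fx"],(v-c["cy"])/c["fy"],1]);o=-R.T@t
    return o+d*(z-o[2])/d[2]
def proj(n,X):
    c=camera_info(n);p=np.asarray(X)@c["R"].T+c["t"]
    return np.c_[c["fx"]*p[...,0]/p[...,2]+c["cx"],c["fy"]*p[...,1]/p[...,2]+c["cy"]]
E
python3 - <<'E'
import cv2
from h import *
im=snapshot("top")[165:265,160:336]
cv2.imwrite("pics/c1.png",cv2.resize(im,None,fx=4.5,fy=4.5,interpolation=cv2.INTER_CUBIC))
k=.7
for u,v,z in((25,300,.35),(60,300,.35),(130,320,.3),(0,470,0),(300,470,0),(370,408,0.02),(365,283,.04)):print(u,v,z,back("top",u*k,v*k,z).round(3))
for v in(125,240):print(back("side",380*k,v*k,0),)
# machine height: x~.45,y~.5
for z in(.2,.3,.4):print(z,proj("side",[[.42,.55,z]])/k)
E
```

```text
25 300 0.35 [0.507 0.443 0.35 ]
60 300 0.35 [0.507 0.397 0.35 ]
130 320 0.3 [0.485 0.324 0.3  ]
0 470 0 [0.242 0.668 0.   ]
300 470 0 [0.24  0.124 0.   ]
370 408 0.02 [ 0.352 -0.005  0.02 ]
365 283 0.04 [0.581 0.005 0.04 ]
[0.53501675 3.50565702 0.        ]
[0.49965447 0.56646863 0.        ]
0.2 [[350.1754233  170.57810946]]
0.3 [[349.31132721 132.33734777]]
0.4 [[348.40364671  92.16774905]]
```

View pics/c1.png

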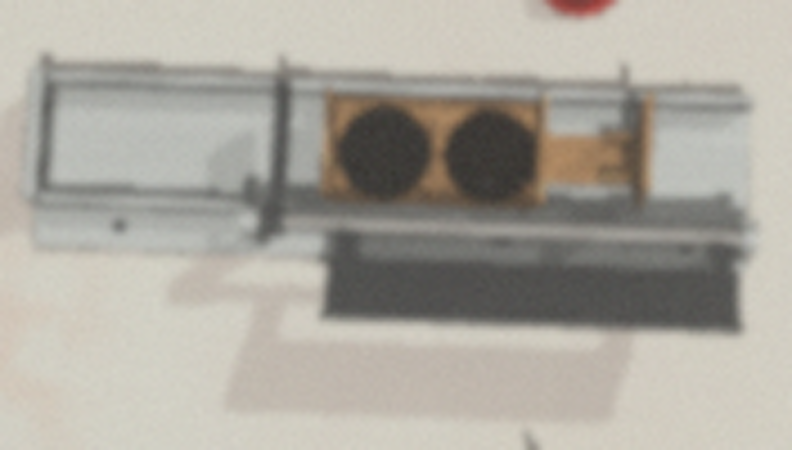

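The crop confirms the rack: body at crop (328..545, 93..203), with a tail and a push plate whose rear face is at about (651,150). The treadle's outer corners are at (325,318) and (740,330), and the end-stop face is at (52,85..192). Next I'll fit the chute pose to these points.

```bash
cat >> h.py <<'E'
def w(p,X):
    X=np.atleast_2d(X);c,s=np.cos(p[2]),np.sin(p[2])
    return np.c_[p[0]+c*X[:,0]-s*X[:,1],p[1]+s*X[:,0]+c*X[:,1],X[:,2]]
E
python3 - <<'E'
from h import *
from scipy.optimize import least_squares
L=np.array([[-.108,-.033,.096],[-.108,-.265,.096],[.034,.143,.042],[-.034,.143,.042],[.04,-.278,.03]])
P=np.array([[325,318],[740,330],[52,84],[50,192],[750,88]])/4.5+[160,165]-.4
f=lambda p:(proj("top",w(p,L))-P).ravel()
r=least_squares(f,[.58,-.02,0]);print(r.x,f(r.x).reshape(-1,2).round(1))
p=r.x
def ch(u,v,z):
    a=back("top",u/4.5+159.6,v/4.5+164.6,z)[:2]-p[:2];c,s=np.cos(p[2]),np.sin(p[2]);return a@np.array([[c,-s],[s,c]])
print("plate rear",ch(652,150,.086),"nose",ch(328,148,.051),"blade",ch(281,150,.06))
np.save("p.npy",p)
R0=camera_info("wrist");print(R0)
E
```

```text
[ 0.58605707  0.09007485 -0.02181718] [[ 0.6  0.4]
 [ 1.5 -0.2]
 [-1.4 -1.1]
 [-2.5  0.3]
 [ 1.7  0.4]]
plate rear [-0.00713916 -0.21159257] nose [-0.0046468  -0.02506762] blade [-0.00791608  0.00101439]
{'fx': 340.708548019791, 'fy': 340.708548019791, 'cx': 277.182043905292, 'cy': 208.69500097815262, 'T_tool_cam': array([[ 9.10148500e-04, -9.51746896e-01, -3.06882742e-01,
         7.92897751e-02],
       [ 9.99999191e-01,  5.93533634e-04,  1.12503547e-03,
        -7.31886096e-04],
       [-8.88603785e-04, -3.06883518e-01,  9.51746666e-01,
        -6.94582652e-02],
       [ 0.00000000e+00,  0.00000000e+00,  0.00000000e+00,
         1.00000000e+00]])}
```

```bash
cat >> h.py <<'E'
from scipy.spatial.transform import Rotation
def quat(p):
    c,s=np.cos(p[2]),np.sin(p[2])
    return Rotation.from_matrix(np.array([[-s,c,0],[c,s,0],[0,0,-1]]).T if 0 else np.c_[[-s,c,0],[c,s,0],[0,0,-1]]).as_quat()
E
python3 - <<'E'
from h import *
import cv2
p=np.load("p.npy");q=quat(p)
print(arm.read_joint_positions())
arm.line_to([.31,.32,.42],.25); print(arm.read_time())
arm.movep(w(p,[-.04,-.19,.27])[0],q); print(arm.read_time(),arm.read_joint_positions())
print(arm.read_tool_pos(),arm.read_eef_rot(),q)
np.savez("v1.npz",t=arm.read_tool_pos(),q=arm.read_eef_rot())
im=snapshot("wrist");cv2.imwrite("pics/w1.png",cv2.resize(im,(800,600),interpolation=cv2.INTER_CUBIC))
E
```

```text
[-1.222497    0.6157381  -0.01262135  1.42456234  0.00806976  1.10341609
 -0.04036875]
1.5667
3.3917 [-0.28485323  0.57263196  0.66920263  1.7726124  -0.42921834  0.94660658
  0.54463959]
[ 0.54232815 -0.09715244  0.27014001] [ 7.13647843e-01  7.00504162e-01  7.11280197e-04 -4.12722420e-04] [0.7147781  0.69935132 0.         0.        ]
```

View pics/w1.png

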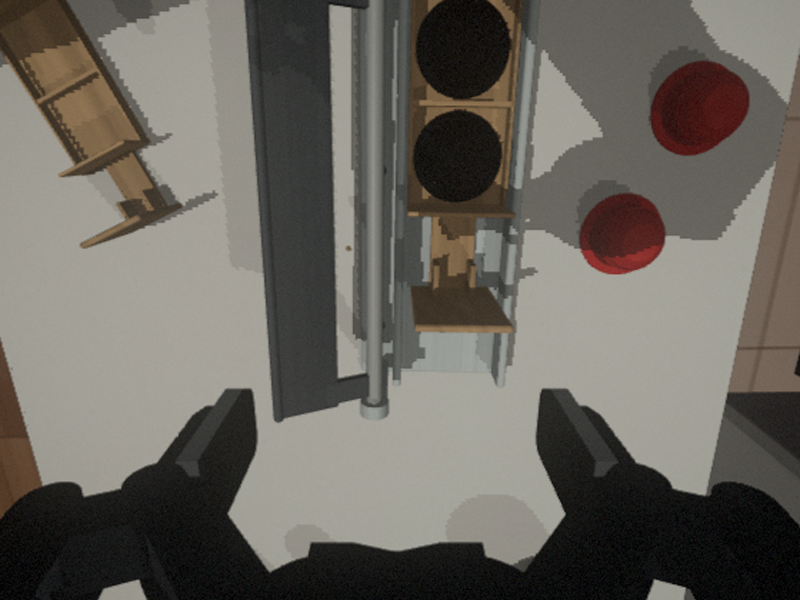

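The wrist view shows the treadle's near end corners at (278,420) and (337,405), the wall ends at (397,384) and (500,386), and the push plate's rear top edge from (418,331) to (512,331). Refitting with these.

Run:
```python
from h import *
from scipy.optimize import least_squares
p0=np.load("p.npy");v=np.load("v1.npz");c=camera_info("wrist");T=c["T_tool_cam"]
Rt=Rotation.from_quat(v["q"]).as_matrix()
def pw(X):
    x=((X-v["t"])@Rt-T[:3,3])@T[:3,:3]
    return np.c_[c["fx"]*x[:,0]/x[:,2]+c["cx"],c["fy"]*x[:,1]/x[:,2]+c["cy"]]
L=np.array([[-.108,-.265,.097],[-.073,-.265,.081],[-.037,-.278,.03],[.037,-.278,.03]])
P=np.array([[278,420],[337,405],[397,384],[500,386],[418,331],[512,331]])*.7
# direction: top-of-frame wall/treadle points give yaw
Ln=[(-.108,.097,(247,20)),(-.051,.073,(375,20))]
def f(a):
    p=a[:3];X=np.r_[L,[[a[3]-.028,a[4],.086],[a[3]+.028,a[4],.086]]]
    e=(pw(w(p,X))-P).ravel()
    for x,z,(u,vv) in Ln:
        A=pw(w(p,[[x,-.15,z],[x,-.06,z]]));t=(vv*.7-A[0,1])/(A[1,1]-A[0,1]);e=np.r_[e,A[0,0]+t*(A[1,0]-A[0,0])-u*.7]
    return e
r=least_squares(f,[*p0,0,-.21]);print(p0,r.x.round(4));e=f(r.x);print(e[:12].reshape(-1,2).round(1),e[12:].round(1))
np.save("p.npy",r.x[:3])
# fingertip position from picture: tips (240,392),(550,392) at depth tip
for d in(.060,.073):
    for y in(-.05,.05):
        x=(np.array([0,y,d])-T[:3,3])@T[:3,:3];print(d,y,(c["fx"]*x[0]/x[2]+c["cx"])/.7,(c["fy"]*x[1]/x[2]+c["cy"])/.7)
```

```text
[ 0.58605707  0.09007485 -0.02181718] [ 0.5873  0.0939 -0.0312 -0.0007 -0.2143]
[[-2.8 -0.7]
 [ 1.2  0.2]
 [ 0.7  0.8]
 [ 1.6  0.2]
 [-2.1 -0.4]
 [ 2.1  0.5]] [-1.1  0.9]
0.06 -0.05 233.03179580168856 413.1335409153869
0.06 0.05 563.7166043525704 413.36491780712623
0.073 -0.05 245.66396065039729 392.07021743382114
0.073 0.05 550.7008662302663 392.2897025454041
```

Run:
```python
from h import *
import cv2
p=np.load("p.npy");q=quat(p)
arm.movep(w(p,[-.05,-.246,.20])[0],q)
print(arm.read_time(),arm.read_ft_force())
for z in(.095,.08,.065,.056,.050):
    arm.line_to(w(p,[-.05,-.246,z+.073])[0],.05)
    F=arm.read_ft_force();print(z,F.round(1),arm.read_wrist_torque().round(2),arm.read_tool_pos().round(4))
    if abs(F).max()>25:break
print(arm.read_time())
a=cv2.resize(snapshot("wrist"),(420,315));b=snapshot("side")[150:290,225:380]
b=cv2.resize(b,(349,315),interpolation=cv2.INTER_CUBIC)
cv2.imwrite("pics/d1.png",np.hstack([a,b]))
```

```text
3.8833 [ 0.29446092 -0.03016912  0.05806078]
0.095 [-0.6 -0.  -0.5] [ 0.06 -0.02  0.02] [ 0.5298 -0.1506  0.1681]
0.08 [ 0.4 -0.3 -0.2] [ 0.03 -0.05 -0.01] [ 0.5297 -0.1504  0.1528]
0.065 [-1.8 -0.8  3.4] [-0.16  0.44 -0.05] [ 0.5292 -0.1507  0.1377]
0.056 [-2.  -1.2  3.8] [-0.22  0.51  0.04] [ 0.5296 -0.1507  0.1291]
0.05 [-1.6 -1.6  4.5] [-0.22  0.43  0.07] [ 0.5298 -0.1507  0.1233]
6.175
```

View pics/d1.png

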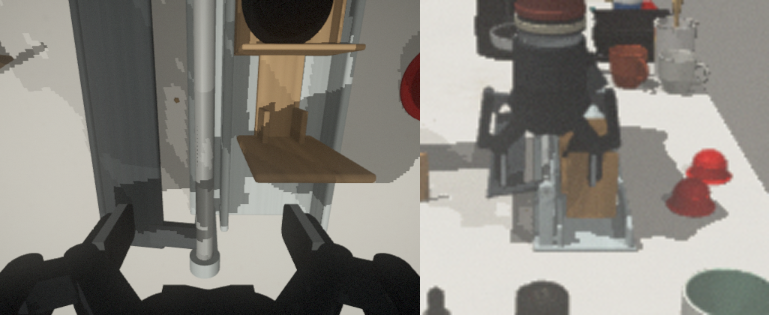

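The left fingertip is on the treadle and the right one sits behind the plate, which hasn't been touched. The force of 4.5 N suggests the gate isn't fully open, so I'll press on to the stop with force steps, then check from the top.

Run:
```python
from h import *
import cv2
p=np.load("p.npy");z=.050
while z>.030:
    z-=.003
    arm.line_to(w(p,[-.05,-.246,z+.073])[0],.03)
    F=arm.read_ft_force();print(round(z,3),F.round(1),arm.read_wrist_torque().round(2),arm.read_tool_pos()[2].round(4))
    if F[2]>13:break
print(arm.read_time())
im=snapshot("top")[165:265,160:336]
cv2.imwrite("pics/d2.png",cv2.resize(im,None,fx=4.5,fy=4.5,interpolation=cv2.INTER_CUBIC))
for a in(0,.4,.6,.8,1.):
    c,s=np.cos(a),np.sin(a);X=[-.051+c*.082+s*.029,0,.068+s*.082-c*.029]
    print(a,((proj("top",w(p,[X]))-[159.6,164.6])*4.5).round())
```

```text
0.047 [ 0.7 -1.7  4.4] [-0.32  0.34  0.09] 0.1204
0.044 [ 0.1 -0.9  5.9] [-0.31  0.19  0.05] 0.1175
0.041 [ 0.4 -2.   6. ] [-0.16  0.09  0.06] 0.1146
0.038 [ 1.9 -0.1  5.8] [-0.23  0.12  0.03] 0.1117
0.035 [ 0.3 -1.4  6. ] [-0.16  0.16  0.03] 0.1087
0.032 [ 0.5 -0.1  6.1] [-0.09  0.28 -0.02] 0.1056
0.029 [-1.2  1.8 17.8] [ 0.23  1.04 -0.02] 0.1044
8.025
0 [[284.  89.]]
0.4 [[277.  69.]]
0.6 [[273.  68.]]
0.8 [[269.  72.]]
1.0 [[265.  84.]]
```

View pics/d2.png

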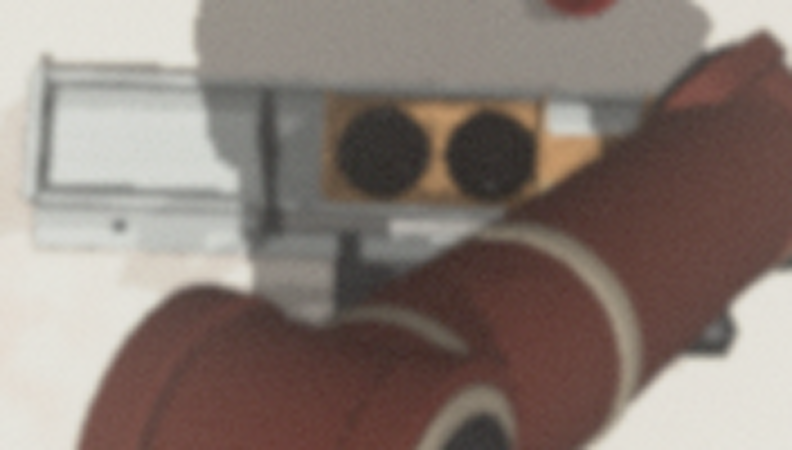

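The stop was reached at 17.8 N, and the blade appears raised at (265,90..230). I'll back off slightly, then push in steps while watching the force along the chute.

Run:
```python
from h import *
p=np.load("p.npy");Z=.107
arm.line_to(w(p,[-.05,-.246,Z])[0],.03)
u=np.array([-np.sin(p[2]),np.cos(p[2]),0])
y=-.246
for y in list(np.arange(-.23,-.07,.015))+[-.07]:
    arm.line_to(w(p,[-.05,y,Z])[0],.045)
    F=arm.read_ft_force();t=arm.read_tool_pos();l=(t-w(p,[0,0,0])[0])@u
    print(round(y,3),F.round(1),arm.read_wrist_torque().round(2),l.round(4),t[2].round(4))
    if F@u<-12 or F[2]>20 or F[2]<2:print("stop");break
print(arm.read_time())
import cv2
a=cv2.resize(snapshot("wrist"),(400,300));b=snapshot("top")[165:265,160:294]
cv2.imwrite("pics/e1.png",np.hstack([a,cv2.resize(b,(400,300),interpolation=cv2.INTER_CUBIC)]))
```

```text
-0.23 [-2.  -2.1  5. ] [-0.33  0.69  0.07] -0.2303 0.1071
-0.215 [-2.5 -3.2  5.3] [-0.64  0.7   0.12] -0.2158 0.1072
-0.2 [-2.7 -3.   6.2] [-0.63  0.74  0.18] -0.2007 0.1071
-0.185 [-2.7 -3.   5.1] [-0.65  0.71  0.13] -0.1855 0.1071
-0.17 [-1.4 -2.3  5.7] [-0.64  0.69  0.12] -0.1704 0.107
-0.155 [-1.8 -2.8  5.1] [-0.66  0.7   0.18] -0.1553 0.107
-0.14 [-3.  -2.8  5. ] [-0.61  0.76  0.13] -0.1401 0.107
-0.125 [-2.4 -3.   5.3] [-0.69  0.68  0.12] -0.125 0.1069
-0.11 [-1.8 -3.4  5.2] [-0.66  0.68  0.14] -0.1099 0.1069
-0.095 [-1.9 -3.1  6.4] [-0.61  0.75  0.15] -0.0947 0.1069
-0.08 [-2.6 -2.8  5.8] [-0.67  0.69  0.11] -0.0797 0.1068
-0.07 [-2.6 -2.5  4.3] [-0.64  0.77  0.13] -0.0695 0.1068
14.1083
```

View pics/e1.png

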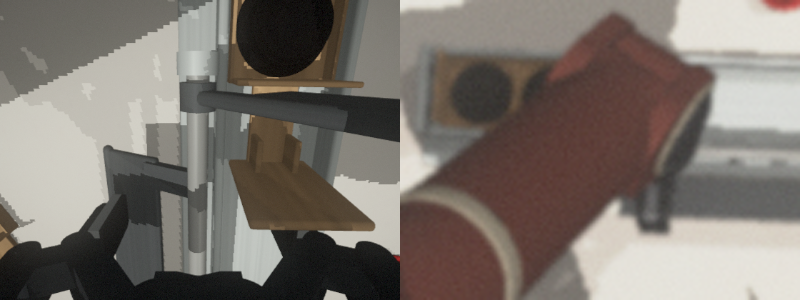

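The rack is under the raised blade with the capsules in place and its nose close to the end stop. I'll finish in 2 mm steps until it bottoms out.

Run:
```python
from h import *
p=np.load("p.npy");Z=.107
u=np.array([-np.sin(p[2]),np.cos(p[2]),0])
for y in np.arange(-.068,-.043,.002):
    arm.line_to(w(p,[-.05,y,Z])[0],.03)
    F=arm.read_ft_force();t=arm.read_tool_pos();l=(t-w(p,[0,0,0])[0])@u
    print(round(y,3),F.round(1),arm.read_wrist_torque().round(2),l.round(4),t[2].round(4))
    if F@u<-11:print("home");break
print(arm.read_time())
import cv2
a=cv2.resize(snapshot("wrist"),(400,300));b=snapshot("top")[170:240,155:250]
cv2.imwrite("pics/e2.png",np.hstack([a,cv2.resize(b,(400,300),interpolation=cv2.INTER_CUBIC)]))
```

```text
-0.068 [-4.2 -4.2  3.4] [-0.71  0.97  0.13] -0.0681 0.1068
-0.066 [-3.3 -3.8  4.4] [-0.8   0.84  0.12] -0.0664 0.1069
-0.064 [-3.  -5.   4.6] [-0.84  0.82  0.13] -0.0644 0.1069
-0.062 [-2.2 -4.1  4.9] [-0.84  0.82  0.16] -0.0625 0.1069
-0.06 [-3.7 -4.3  4.6] [-0.86  0.79  0.14] -0.0605 0.107
-0.058 [-3.  -5.3  3.7] [-1.13  0.82 -0.03] -0.0596 0.107
-0.056 [-3.5 -8.4  4.8] [-1.59  0.84 -0.17] -0.0593 0.1071
-0.054 [ -3.4 -11.4   4.5] [-2.    0.88 -0.31] -0.059 0.1073
home
16.2083
```

View pics/e2.png

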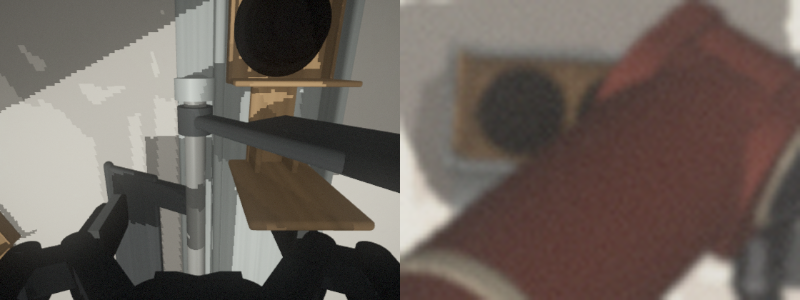

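The finger stalled at y = -0.059 with the force rising, which is the expected home position. Now I'll back off the plate, let the gate down slowly and move clear.

Run:
```python
from h import *
import cv2
p=np.load("p.npy")
arm.line_to(w(p,[-.05,-.075,.107])[0],.04)
print(arm.read_ft_force().round(1))
arm.line_to(w(p,[-.05,-.075,.165])[0],.03)
print(arm.read_ft_force().round(1),arm.read_time())
arm.line_to(w(p,[-.05,-.075,.27])[0],.12)
arm.line_to(w(p,[-.12,-.12,.33])[0],.15)
arm.pause(.5);print(arm.read_ft_force().round(1),arm.read_time())
a=snapshot("wrist");b=snapshot("top")[165:265,150:290];c=snapshot("side")[170:290,240:380]
cv2.imwrite("pics/f1.png",np.hstack([cv2.resize(a,(400,300)),cv2.resize(b,(400,300),interpolation=cv2.INTER_CUBIC)]))
cv2.imwrite("pics/f2.png",cv2.resize(c,(600,514),interpolation=cv2.INTER_CUBIC))
```

```text
[-2.9  3.9  5.1]
[ 0.2 -0.1  0.2] 19.0667
[-0.1  0.  -0.5] 21.425
```

View pics/f1.png

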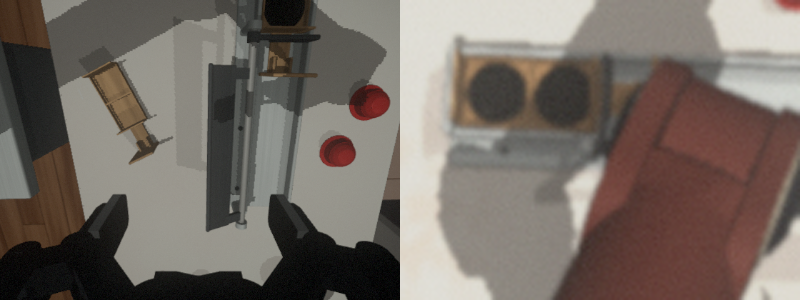

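View pics/f2.png

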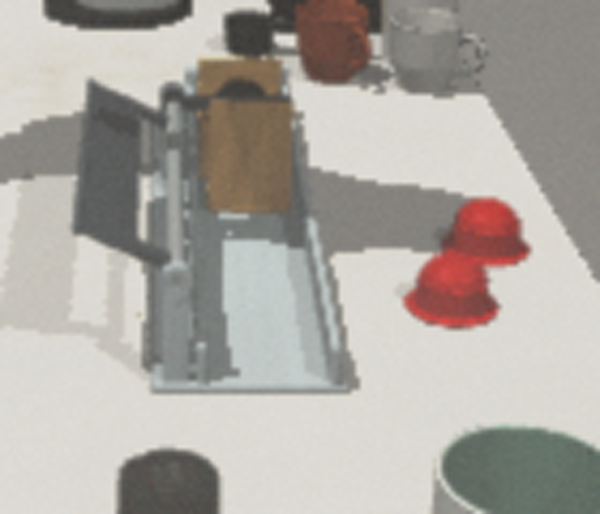

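The gate is shut behind the rack, with the treadle back up and the blade across at about (245,100). The rack's nose is on the end stop, both capsules are standing, and the robot is clear.

```bash
python3 -c "
from station import ticket
print(ticket.finish_job())"
```

```text
the job is handed in; nothing more can be done
None
```

I handed the job in: I held the gate up while pushing the rack home against the end stop, then let it fall shut behind the rack, with both capsules still standing and the arm clear at about 21 s.

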